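Snug the tapered drain plug, then open the air

ROBOT

A 6-joint arm with a two-finger parallel gripper is mounted at the origin on a cart in front of the work surface, level with it; the furniture and walls round the work are solid. World frame = base frame: x ahead of the robot, y to its left, z up, the work surface at z = 0. Lengths are in m, angles in rad, forces in N, time in s.
With the tool pointing down it reaches from about 0.3 to 0.875 m from the base axis. Payload 4.2 kg.
Tool frame: the origin (TCP) lies at the very end of the fingers, on their centre line; the grasp point (between the pads) lies 19 mm behind it; z points along the fingers, y is the line along which they close (so a half turn about z gives the same grasp; the last joint's range is limited). The gripper opens to 85 mm and grips with 20 to 120 N. Pads are 22 mm wide; open, the fingers measure 114 mm over their backs; the gripper's body (76 mm by 85 mm) begins 54 mm behind the grasp point. The pads swing forward as they close: fully open they stand 13 mm farther back than shut.
Start: joints at [-1.271, 0.32, 1.565, -0, 1.257, -0.02], TCP at [0.181, -0.546, 0.231] pointing down, gripper open.
Joint ranges: [-3.11, 3.11], [-0.84, 2.01], [0.21, 2.61], [-1.34, 4.49], [0.05, 2.63], [-2.56, 2.56]. Speed limits (rad/s): [2.57, 2.57, 3.14, 3.14, 3.14, 3.14].

INTERFACE

Orientations are given as [roll, pitch, yaw] about the fixed x, y, z axes, in that order (R = Rz(yaw) Ry(pitch) Rx(roll)).
In Python, from workcell import arm gives the robot as it stands. The module is installed in compiled form; this text tells all that it offers.
- The arm moves only by the tool jog_arm, never from a script. Its argument "motion" is a list of rows, each a list of 3 entries, a list of its own where there are three numbers: the closure, from -1 (fully open) to 1 (shut), then the shift along the world's x, y, z in units of 60 mm (1.0 is 60 mm), then the turn about the world's z in units of 10 degrees (1.0 is 10 degrees). In form: [[claw, [dx, dy, dz], yaw], ...]. A call has 1 to 5 rows; each row shifts and turns the commanded pose from where the row before left it; what a row does not reach is not made up. A row lasts 1/8 s, in which the tool goes at most 62.5 mm and 10.7 degrees, less where a joint would pass 70% of its speed; a pose out of reach is approached as far as the arm can. A call is refused whole if a number of a shift passes 1 or a number of a turn 1, either way. A call with a gripper value outside its range is refused whole. The fingers move at their own pace and stop on an object; "force" is the grip in N (left out, the last holds). Time passes only in rows, so rows that do not move let the fingers close. It gives the time, the measured TCP pose, the force, the opening and the grip force at its end, in the units of the state.
- arm.sense(): the state, without advancing time (a new reading comes with each control period).
- arm.read_camera(name): name is "scene" or "top" or "wrist"; returns the picture (480x640x3 uint8, red, green, blue); there is no depth.
- arm.camera_info(name): a dict with "fov_y" (degrees; the focal length in pixels is half the picture's height over the tangent of half this angle, whatever the lens; pixels are square), "cx", "cy" (the principal point, pixels), "R" (3x3) and "t" (3): a world point X has camera coordinates R X + t. Camera axes: x right, y down, z forward; pixel columns grow to the right and rows downward; lengths in m; the calibration is good to about 2 mm. A picture is of the moment at which its call begins: read the wrist's pose just before it. camera_info takes no time and is no camera call; for the wrist camera it gives the pose at the moment of the call.
- arm.hand_in(): hands the job in; it is judged then, once.
The state is a dict: "clock": time; "joint_pos": joint angles; "joint_vel": joint speeds; "joint_efforts": joint torques, N m; "position": TCP position; "ee_rot": TCP orientation; "wrist_force": force on the tool from outside, world axes, zero at the start; "torque": the same for the moment, N m; "width": opening from 0.0 (shut) to 1.0 (fully open); "grasp_force": force on a finger pad.
Only numpy, scipy, OpenCV 4.12 (cv2) and the standard library are available. Lean on these libraries where they do the work, as an engineer would, in place of code of your own. Each camera call takes 0.05 s, during which the arm holds its last target. There are 200 camera calls.

TASK

The tapered drain plug in the top of the air manifold is only started in its thread: turn its tee head clockwise until the taper goes snug, to about 0.4 newton metres, without forcing it further. Only then swing the red valve lever all the way open, and leave the other things on the bench undisturbed.

Things in the scene. Friction and masses are not known exactly. Their poses are not given: they have to be found in the camera images.
- manifold: Aluminium air manifold fixed to the bench: block 56 x 180 x 49 mm (x, y, z) on a 84 x 216 x 6 mm foot plate, top face 55 mm above the bench. Origin on the bench under its middle; y runs along the block to the hose outlet, x away from the robot to the low gauge (43 mm high). The plug's axis stands at (0, -50) mm, the valve's pivot at (0, 55) mm in this frame.
- plug_head (a point): Centre of the brass tee head of the tapered plug, 88 mm above the bench: a bar 44 mm long (its x axis), 13 mm thick (y), 18 mm tall (z up), on a 13 mm stem; the 30 mm wide hexagon boss below ends 61 mm above the bench. It turns about the vertical axis through this point, clockwise from above to tighten.
- plug: The same plug; origin on its axis at the block's top face, axes as plug_head. It runs in at 0.03 N m for an unknown 0.8 to 2.6 rad, staying where it is left. Then the taper lands: below 0.2 N m it stays put, above that it wedges on, the torque rising 1.5 N m per rad. Snug is 0.3 to 0.65 N m; more spoils the thread. Let go, it eases back under 0.2 rad, still snug.
- sink (a joint): How far the taper has been drawn down in its seat, m: 0 until it lands, then 1 mm per rad of wedging, so (torque - 0.2 N m) / 1.5 in mm. Snug is 0.067 to 0.3 mm; let go it eases to about 0.133 mm at most. That is less than the reading's error; the torque at the wrist is the measure (with the hand at rest it reads up to 0.15 N m less than while turning).
- valve (a joint): Valve lever angle, rad: 0 to 0.25 at the start, closed (0: the lever points along the manifold's -x, to the robot), grows clockwise seen from above, pi/2 fully open at its stop (lever along the manifold's +y, along the outlet). Turning takes about 0.12 N m; it stays where it is left.
- valve_tab (a point): Centre of the red upright tab at the end of the valve lever, 90 mm above the bench, 66 mm from the pivot: 12 mm along the lever (its x axis, which points to the pivot), 18 mm across (y, which points the way the tab moves as it opens), 32 mm tall (z up); its top is 102 mm, its underside 70 mm above the bench.
- valve_pivot (a point): On the valve's vertical turning axis, at the height of the flat lever (73 mm above the bench).
- glue_bottle: Bystander: tan glue bottle with red cap, 58 mm wide, 164 mm tall, loose; origin under its middle.
- offcut: Bystander: light wood offcut 45 x 60 x 20 mm, loose; origin under its middle.
- wax_pot: Bystander: round grey-lidded pot, 91 mm wide, 44 mm tall, loose; origin under its middle.

How it is judged:
By the outcome, as a careful person would: the job done as asked, in the order asked, and still so for the second after the job is handed in, with the robot touching nothing.
It also fails if it takes over 72 s, if anything falls off the work surface, if the arm or the gripper's body presses on something with over 40 N, if the wrist force passes 120 N, or if a joint passes its speed limit or range.

## Working session

There is one attempt and no reset: what is moved stays moved. The work goes in short steps, Python scripts to look and compute and a tool call to move; the robot and the scene stay as the last step left them, time stands still between calls to the robot, and variables do not carry over. Pictures are saved under pics/ and viewed, at most 10 in all, crops included, and the job is handed in when it is done.

Besides the shell and the picture viewer there is one more tool, called after "Emit:" as name(argument=value, ...) on one line, values as JSON. jog_arm: Moves the arm, as the interface text tells. Its arguments: {"type":"object","properties":{"motion":{"type":"array","items":{"type":"array"}},"force":{"type":"number"}},"required":["motion"]}

```bash
mkdir -p pics
cat > h.py <<'E'
import numpy as np, cv2
from workcell import arm
def ray(info,u,v):
    f=240/np.tan(np.radians(info['fov_y']/2))
    d=np.array([(u-info['cx'])/f,(v-info['cy'])/f,1.])
    R=np.array(info['R']);t=np.array(info['t'])
    return -R.T@t, R.T@d
def onz(info,u,v,z):
    c,d=ray(info,u,v); return c+d*(z-c[2])/d[2]
def snap(n,f):
    info=arm.camera_info(n); im=np.array(arm.read_camera(n)); cv2.imwrite(f,im[:,:,::-1]); return im,info
E
python3 - <<'E'
from h import *
for n in('top','scene'):
    im,i=snap(n,f'pics/{n}0.png'); print(n,i['fov_y'],i['cx'],i['cy'],np.round(i['R'],3).tolist(),np.round(i['t'],3))
s=arm.sense();print(s)
E
```

```text
top 51.968833907114515 325.56529614101623 241.6436275304071 [[-0.02, -1.0, -0.016], [-0.998, 0.021, -0.066], [0.066, 0.015, -0.998]] [0.059 0.54  1.183]
scene 46.1556865580608 328.04430846431006 246.50766905958324 [[-0.852, -0.524, 0.009], [-0.326, 0.516, -0.792], [0.41, -0.677, -0.611]] [0.465 0.213 1.016]
{'clock': 0.1, 'joint_pos': array([-1.27097511e+00,  3.20227377e-01,  1.56555855e+00, -1.34303434e-05,
        1.25741124e+00, -1.99730165e-02]), 'joint_vel': array([ 0.00093912, -0.0012313 , -0.0033332 ,  0.00098164,  0.00042412,
       -0.00189869]), 'joint_efforts': array([-6.43817966e-04, -4.16409874e+01, -2.34705663e+01, -4.26056579e-05,
        5.01100294e-03,  2.33615793e-05]), 'position': array([ 0.18064768, -0.54543171,  0.23056609]), 'ee_rot': array([-3.13998821e+00, -1.92777683e-05,  3.19798364e-01]), 'wrist_force': array([ 0.50381068, -0.74132384, -0.72506395]), 'torque': array([-0.00397815, -0.01265078, -0.02713714]), 'grasp_force': 0.0, 'width': 1.0009370834242357}
```

View pics/top0.png

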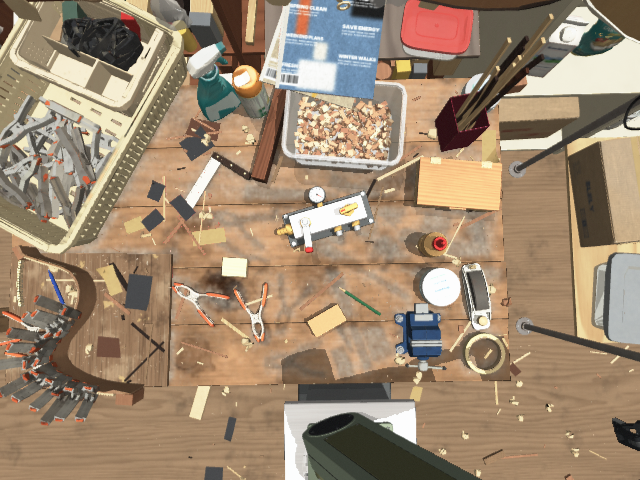

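View pics/scene0.png

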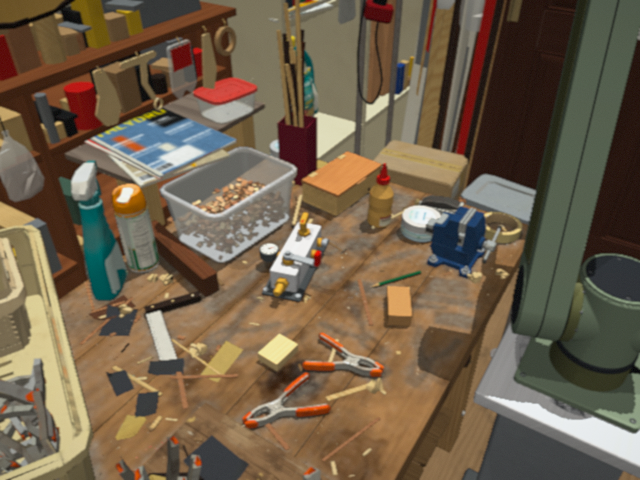

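The top view shows the manifold at about (328,220), the plug tee at (348,209), the red tab at (309,249) and the outlet on the left at (281,231). I'll crop in and measure.

Run:
```python
from h import *
im,i=snap('top','pics/t1.png')
c=im[180:262,265:385]; cv2.imwrite('pics/t1c.png',cv2.resize(c,None,fx=6.5,fy=6.5,interpolation=cv2.INTER_CUBIC)[:,:,::-1])
hsv=cv2.cvtColor(im,cv2.COLOR_RGB2HSV)
def blobs(m,z,name):
    m=m.copy().astype(np.uint8); mm=np.zeros_like(m); mm[180:262,265:385]=m[180:262,265:385]
    n,l,st,ce=cv2.connectedComponentsWithStats(mm)
    for k in range(1,n):
        if st[k,4]>12:
            r=cv2.minAreaRect(np.argwhere(l==k)[:,::-1].astype(np.float32))
            print(name,st[k],ce[k].round(1),onz(i,*ce[k],z).round(4),np.round(r[0],1),np.round(r[1],1),round(r[2],1))
H,S,V=cv2.split(hsv)
blobs(((H<6)|(H>174))&(S>150)&(V>90),.1,'red')
blobs((H>14)&(H<32)&(S>130)&(V>120),.09,'brass')
blobs((S<40)&(V>150),.055,'white')
```

```text
red [305 248   8   5  35] [308.5 249.7] [0.5176 0.0859 0.1   ] [308.5 250. ] [4. 7.] 90.0
brass [342 209  11   6  16] [347.1 211.6] [ 0.6042 -0.0039  0.09  ] [347.3 211.7] [ 1.7 10.8] 66.8
brass [277 227  16   8  53] [284.4 231.3] [0.5617 0.1412 0.09  ] [284.5 230.5] [ 7. 15.] 90.0
brass [334 226   8   6  16] [337.6 228.1] [0.5664 0.0188 0.09  ] [337.5 228.4] [3.5 7. ] 71.6
white [309 187  16  15 188] [316.5 194. ] [0.6523 0.0669 0.055 ] [316.5 194. ] [14. 15.] 90.0
white [ 289  191   79   56 1705] [325.5 217.8] [0.5948 0.0465 0.055 ] [331.3 220.3] [35.8 80.1] 71.3
white [284 214   4   4  13] [285.4 215.6] [0.6021 0.1417 0.055 ] [285.5 215.5] [3. 3.] 90.0
white [369 218   5   5  19] [370.6 220.2] [ 0.5868 -0.0603  0.055 ] [371. 220.] [4. 4.] 0.0
white [355 225   6   6  25] [357.2 227.3] [ 0.5706 -0.0282  0.055 ] [357.1 227.5] [4.7 5.1] 71.6
white [337 230   6   6  27] [339.2 232.7] [0.5588 0.0147 0.055 ] [339.1 232.7] [4.4 5.4] 71.6
white [292 241   4   5  16] [293.5 243. ] [0.5365 0.1234 0.055 ] [293.5 243. ] [4. 3.] 90.0
```

View pics/t1c.png

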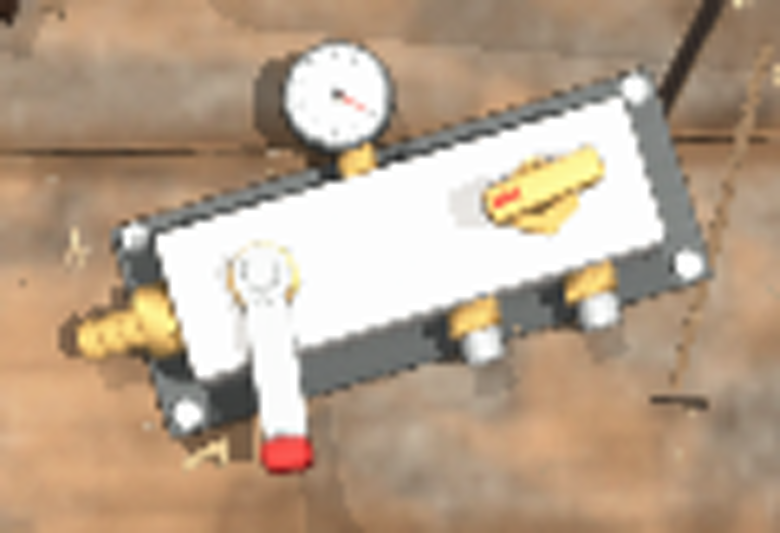

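Run:
```python
from h import *
i=arm.camera_info('top')
c=lambda u,v,z:onz(i,265+u/6.5,180+v/6.5,z)
p=c(545,187,.097);a=c(492,210,.097);b=c(600,162,.097);v=c(264,272,.08);t=c(288,443,.102)
print(p,a,b,np.degrees(np.arctan2(*(a-b)[[1,0]])),np.linalg.norm(a-b));print(v,t,np.linalg.norm(v-p),np.linalg.norm((t-v)[:2]))
print('man yaw(deg, y axis-90)',np.degrees(np.arctan2(*(v-p)[[1,0]]))-90,'lever dir',np.degrees(np.arctan2(*(t-v)[[1,0]])))
j=arm.camera_info('wrist');print(j['R'],j['t'],j['fov_y'])
```

```text
[ 0.60967342 -0.00791642  0.097     ] [0.60193167 0.01090452 0.097     ] [ 0.61811196 -0.02746525  0.097     ] 112.86483777800112 0.041641812023466174
[0.58353947 0.09249385 0.08      ] [0.52103256 0.08391756 0.102     ] 0.1051389757435462 0.06309252929006406
man yaw(deg, y axis-90) 14.588793106705523 lever dir -172.1874867847228
[[ 3.13288398e-01 -9.49657610e-01 -8.96557161e-04]
 [-8.97378761e-01 -2.96350463e-01  3.26936939e-01]
 [-3.10743847e-01 -1.01620999e-01 -9.45045731e-01]] [-0.57474888 -0.04158504  0.38102924] 68.98728170913077
```

Emit:
jog_arm(motion=[[-1,[0.6,0.75,0],0.79],[-1,[0.6,0.75,0],0.79],[-1,[0.6,0.75,0],0.79],[-1,[0.6,0.75,0],0.79],[-1,[0.6,0.75,0],0.79]], force=60)

```text
clock: 0.78
position: [0.3616, -0.3193, 0.2312]
ee_rot: [3.141, -0.0, 1.013]
wrist_force: [0.6, -0.7, 0.5]
width: 0.997
grasp_force: 0.0
```

Emit:
jog_arm(motion=[[-1,[0.6,0.75,0],0.79],[-1,[0.6,0.75,0],0.79],[-1,[0.6,0.75,0],0.79],[-1,[0.6,0.75,0],0.79],[-1,[0,0,0],0.79]])

```text
clock: 1.4
position: [0.5067, -0.1377, 0.2309]
ee_rot: [3.141, -0.001, 1.708]
wrist_force: [-0.5, -0.9, 0.2]
width: 1.0
grasp_force: 0.0
```

Emit:
jog_arm(motion=[[-1,[0.57,0.72,0],0.5],[-1,[0.57,0.72,0],0.5],[-1,[0.57,0.72,-0.3],0.5],[-1,[0,0,0],0],[-1,[0,0,0],0]])

```text
clock: 2.02
position: [0.6069, -0.0115, 0.2129]
ee_rot: [-3.14, -0.0, 1.96]
wrist_force: [-0.6, 1.2, -0.2]
width: 1.002
grasp_force: 0.0
```

Run:
```python
from h import *
s=arm.sense();print(s['position'],s['ee_rot'],s['torque'],s['joint_pos'])
im,i=snap('wrist','pics/w1.png'); C=-np.array(i['R']).T@i['t'];print(C,i['cx'],i['cy'],i['fov_y'],np.round(i['R'],3).tolist(),i['t'])
```

```text
[ 0.60688329 -0.01147121  0.2128689 ] [-3.14008081e+00 -1.25072356e-04  1.96045962e+00] [ 0.01008953  0.05010533 -0.01238317] [-3.75777588e-02  3.82177310e-01  1.51672952e+00 -5.41243955e-04
  1.24411364e+00 -4.27067090e-01]
[0.57531942 0.0664508  0.35537612] 321.8445951880248 240.99170449776705 68.98728170913077 [[0.925, 0.379, -0.001], [0.358, -0.874, 0.327], [0.123, -0.303, -0.945]] [-0.55710738 -0.26443708  0.28531516]
```

View pics/w1.png

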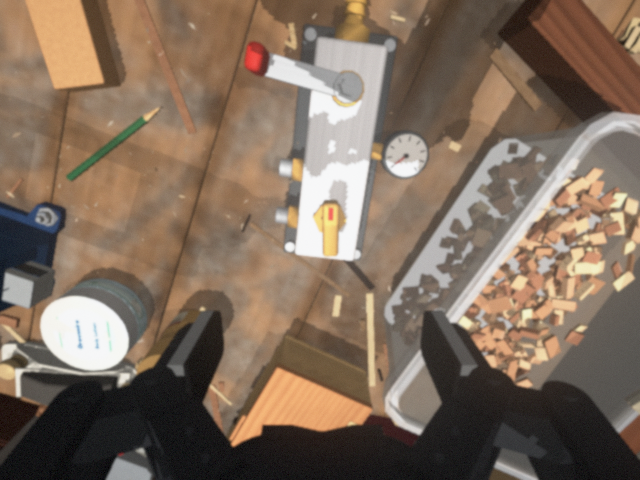

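Wrist view: tee head at about (330,228), red tab (256,58), pivot (347,87). The wax pot (~(90,325)) and the offcut are clear of the work.

Run:
```python
from h import *
im=cv2.imread('pics/w1.png')[:,:,::-1].copy(); i=arm.camera_info('wrist')
cv2.imwrite('pics/w1c.png',cv2.resize(im[190:266,285:375],None,fx=6.5,fy=6.5,interpolation=cv2.INTER_CUBIC)[:,:,::-1])
for n,u,v,z in(('plug',330,228,.097),('pivot',347,87,.08),('tab',256,58,.102)): print(n,onz(i,u,v,z))
```

```text
plug [ 0.61084115 -0.00496535  0.097     ]
pivot [0.5834528  0.09363482 0.08      ]
tab [0.52101298 0.08492772 0.102     ]
```

View pics/w1c.png

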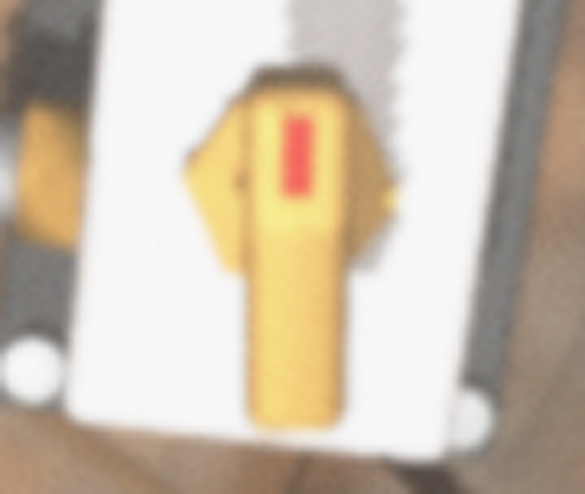

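Run:
```python
from h import *
i=arm.camera_info('wrist')
a=onz(i,330.9,204.2,.097);b=onz(i,330.5,255.4,.097)
print(a,b,(a+b)/2,np.linalg.norm(a-b),np.degrees(np.arctan2(*(a-b)[[1,0]])))
l=onz(i,285+248/6.5,229.7,.097);r=onz(i,285+347/6.5,229.7,.097);print(np.linalg.norm(l-r),(l+r)/2)
```

```text
[0.6042238  0.01266273 0.097     ] [ 0.61998406 -0.02584426  0.097     ] [ 0.61210393 -0.00659076  0.097     ] 0.04160738040739999 112.25846047714155
0.011815081296450843 [ 0.61192417 -0.00601155  0.097     ]
```

Emit:
jog_arm(motion=[[-1,[0.07,0.075,-0.79],0],[-1,[0,0,-0.79],0],[-1,[0,0,-0.79],0],[-1,[0,0,0],0],[1,[0,0,0],0]])

```text
clock: 2.7
position: [0.6128, -0.0076, 0.0734]
ee_rot: [3.138, 0.001, 1.959]
wrist_force: [0.3, -0.0, 1.2]
width: 0.818
grasp_force: 0.0
```

Emit:
jog_arm(motion=[[1,[0,0,0],0],[1,[0,0,0],0],[1,[0,0,0],0],[1,[0,0,0],0],[1,[0,0,0],0]])

```text
clock: 3.32
position: [0.6119, -0.0068, 0.0722]
ee_rot: [3.14, 0.001, 1.961]
wrist_force: [-1.3, -0.4, 5.4]
width: 0.141
grasp_force: 60.5
```

```bash
cat > s.py <<'E'
from h import *
s=arm.sense();print(s['clock'],s['position'].round(4),np.degrees(s['ee_rot'][2]).round(2),'T',s['torque'].round(3),'F',s['wrist_force'].round(1),s['width'].round(3),s['grasp_force'],'j6',s['joint_pos'][5].round(3),'e6',s['joint_efforts'][5].round(3))
E
python3 s.py
```

```text
Traceback (most recent call last):
  File "s.py", line 2, in <module>
    s=arm.sense();print(s['clock'],s['position'].round(4),np.degrees(s['ee_rot'][2]).round(2),'T',s['torque'].round(3),'F',s['wrist_force'].round(1),s['width'].round(3),s['grasp_force'],'j6',s['joint_pos'][5].round(3),'e6',s['joint_efforts'][5].round(3))
                                                                                                                                                     ^^^^^^^^^^^^^^^^
AttributeError: 'float' object has no attribute 'round'
```

Emit:
jog_arm(motion=[[1,[0,0,0],-0.8],[1,[0,0,0],-0.8],[1,[0,0,0],-0.8],[1,[0,0,0],-0.8],[1,[0,0,0],-0.8]])

```text
clock: 3.95
position: [0.6114, -0.0068, 0.0721]
ee_rot: [3.141, 0.0, 1.258]
wrist_force: [-2.8, -0.6, 6.5]
width: 0.144
grasp_force: 60.8
```

```bash
sed -i "s/s\['width'\].round(3)/round(s['width'],3)/" s.py; python3 s.py
```

```text
3.95 [ 0.6114 -0.0068  0.0721] 72.08 T [-0.093  0.452  0.059] F [-2.8 -0.6  6.5] 0.144 60.79647611360997 j6 0.283 e6 -0.882
```

Emit:
jog_arm(motion=[[1,[0,0,0],-0.4],[1,[0,0,0],-0.4],[1,[0,0,0],-0.4]])

```text
clock: 4.32
position: [0.6113, -0.0068, 0.0721]
ee_rot: [-3.142, 0.0, 1.051]
wrist_force: [-2.6, -0.9, 7.3]
width: 0.144
grasp_force: 60.8
```

```bash
python3 s.py
```

```text
4.325 [ 0.6113 -0.0068  0.0721] 60.21 T [-0.044  0.461  0.026] F [-2.6 -0.9  7.3] 0.144 60.821251447778195 j6 0.49 e6 -0.425
```

Emit:
jog_arm(motion=[[1,[0,0,0],-0.4],[1,[0,0,0],-0.4],[1,[0,0,0],-0.4]])

```text
clock: 4.7
position: [0.6112, -0.0067, 0.0721]
ee_rot: [-3.141, 0.0, 0.841]
wrist_force: [-2.9, 0.0, 6.8]
width: 0.136
grasp_force: 60.8
```

```bash
python3 s.py
```

```text
4.7 [ 0.6112 -0.0067  0.0721] 48.21 T [-0.023  0.484  0.057] F [-2.9  0.   6.8] 0.136 60.84971620235592 j6 0.7 e6 -0.425
```

Emit:
jog_arm(motion=[[1,[0,0,0],-0.4],[1,[0,0,0],-0.4],[1,[0,0,0],-0.4]])

```text
clock: 5.08
position: [0.6111, -0.0066, 0.0721]
ee_rot: [-3.141, 0.0, 0.632]
wrist_force: [-3.1, 1.1, 7.7]
width: 0.134
grasp_force: 60.9
```

```bash
python3 s.py
```

```text
5.075 [ 0.6111 -0.0066  0.0721] 36.2 T [0.033 0.559 0.014] F [-3.1  1.1  7.7] 0.134 60.8742330246605 j6 0.909 e6 -0.425
```

Emit:
jog_arm(motion=[[1,[0,0,0],-0.4],[1,[0,0,0],-0.4],[1,[0,0,0],-0.4]])

```text
clock: 5.45
position: [0.611, -0.0065, 0.0721]
ee_rot: [-3.141, 0.001, 0.422]
wrist_force: [-3.4, 0.6, 7.5]
width: 0.141
grasp_force: 60.9
```

```bash
python3 s.py
```

```text
5.45 [ 0.611  -0.0065  0.0721] 24.2 T [ 0.115  0.596 -0.014] F [-3.4  0.6  7.5] 0.141 60.89382454985753 j6 1.119 e6 -0.425
```

Emit:
jog_arm(motion=[[1,[0,0,0],-0.4],[1,[0,0,0],-0.4],[1,[0,0,0],-0.4]])

```text
clock: 5.82
position: [0.6109, -0.0064, 0.0721]
ee_rot: [-3.141, 0.001, 0.213]
wrist_force: [-3.5, 1.4, 6.9]
width: 0.135
grasp_force: 60.9
```

```bash
python3 s.py
```

```text
5.825 [ 0.6109 -0.0064  0.0721] 12.2 T [ 0.173  0.607 -0.013] F [-3.5  1.4  6.9] 0.135 60.90683203423396 j6 1.328 e6 -0.426
```

Emit:
jog_arm(motion=[[1,[0,0,0],-0.4],[1,[0,0,0],-0.4],[1,[0,0,0],-0.4]])

```text
clock: 6.2
position: [0.6109, -0.0062, 0.0721]
ee_rot: [-3.141, 0.001, 0.003]
wrist_force: [-4.3, 1.7, 7.1]
width: 0.144
grasp_force: 60.9
```

```bash
python3 s.py
```

```text
6.2 [ 0.6109 -0.0062  0.0721] 0.19 T [0.237 0.606 0.036] F [-4.3  1.7  7.1] 0.144 60.91324706794694 j6 1.538 e6 -0.426
```

Emit:
jog_arm(motion=[[1,[0,0,0],-0.4],[1,[0,0,0],-0.4],[1,[0,0,0],-0.4]])

```text
clock: 6.58
position: [0.6109, -0.0061, 0.0721]
ee_rot: [-3.141, 0.001, -0.206]
wrist_force: [-2.9, 1.2, 6.5]
width: 0.139
grasp_force: 60.9
```

```bash
python3 s.py
```

```text
6.575 [ 0.6109 -0.0061  0.0721] -11.8 T [0.411 0.563 0.246] F [-2.9  1.2  6.5] 0.139 60.93926558503881 j6 1.747 e6 -0.262
```

Emit:
jog_arm(motion=[[1,[0,0,0],-0.2],[1,[0,0,0],-0.2]])

```text
clock: 6.82
position: [0.611, -0.0061, 0.0721]
ee_rot: [-3.141, 0.001, -0.274]
wrist_force: [-3.7, 2.2, 7.1]
width: 0.145
grasp_force: 61.0
```

```bash
python3 s.py
```

```text
6.825 [ 0.611  -0.0061  0.0721] -15.69 T [0.405 0.594 0.281] F [-3.7  2.2  7.1] 0.145 60.95182386925444 j6 1.815 e6 0.089
```

Emit:
jog_arm(motion=[[1,[0,0,0],-0.2],[1,[0,0,0],-0.2]])

```text
clock: 7.08
position: [0.611, -0.006, 0.0721]
ee_rot: [-3.141, 0.001, -0.343]
wrist_force: [-2.8, 2.6, 6.9]
width: 0.142
grasp_force: 61.0
```

```bash
python3 s.py
```

```text
7.075 [ 0.611  -0.006   0.0721] -19.67 T [0.397 0.574 0.421] F [-2.8  2.6  6.9] 0.142 60.99108690395951 j6 1.885 e6 0.186
```

Emit:
jog_arm(motion=[[1,[0,0,0],0],[0,[0,0,0],0],[-0.3,[0,0,0],0],[-0.3,[0,0,0],0],[-0.3,[0,0,0.3],0]])

```text
clock: 7.7
position: [0.6104, -0.0068, 0.0877]
ee_rot: [3.14, 0.004, -0.344]
wrist_force: [0.5, 0.5, 0.3]
width: 0.649
grasp_force: 0.0
```

Emit:
jog_arm(motion=[[-0.3,[0,0,0.6],0],[0,[0,0,0.8],0],[1,[0,0,0.2],0],[1,[0,0,0],0]])

```text
clock: 8.2
position: [0.6117, -0.0068, 0.1854]
ee_rot: [-3.141, -0.001, -0.344]
wrist_force: [0.5, 0.2, 0.1]
width: 0.079
grasp_force: 0.0
```

```bash
python3 s.py; python3 -c "
from h import *
snap('wrist','pics/w2.png')
i=arm.camera_info('top');im,i=snap('top','pics/t2.png');cv2.imwrite('pics/t2c.png',cv2.resize(im[180:262,265:385],None,fx=6.5,fy=6.5)[:,:,::-1])"
```

```text
8.2 [ 0.6117 -0.0068  0.1854] -19.68 T [-0.036  0.013 -0.068] F [0.5 0.2 0.1] 0.079 0.0 j6 1.884 e6 0.0
```

View pics/w2.png

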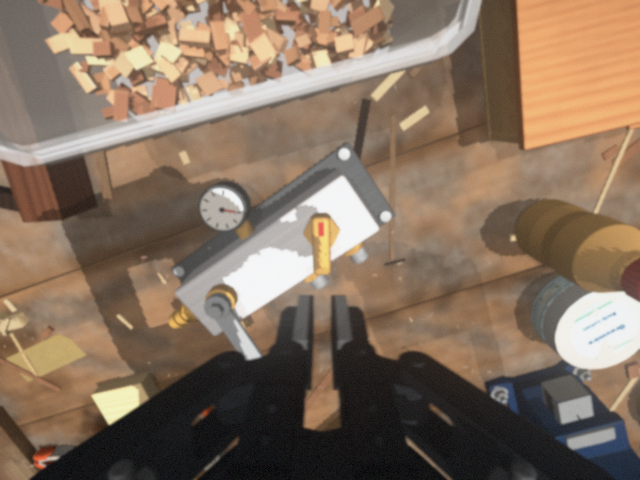

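The plug is snug and released, and the view shows its bar at the angle I left it. Next is the valve: I'll reorient the hand with the fingers shut and approach from behind the tab.

Emit:
jog_arm(motion=[[1,[-0.124,0.082,0],0.98],[1,[-0.124,0.082,0],0.98],[1,[-0.124,0.082,0],0.98],[1,[-0.124,0.082,0],0.98],[1,[-0.124,0.082,0],0.98]])

```text
clock: 8.93
position: [0.5731, 0.018, 0.1829]
ee_rot: [-3.14, 0.004, 0.517]
wrist_force: [0.8, 0.2, -0.2]
width: -0.004
grasp_force: 0.0
```

Emit:
jog_arm(motion=[[1,[-0.124,0.082,0],0.98],[1,[-0.124,0.082,0],0.98],[1,[-0.124,0.082,0],0.98],[1,[-0.124,0.082,0],0.98],[1,[-0.124,0.082,0],0.98]])

```text
clock: 9.55
position: [0.5359, 0.0425, 0.1831]
ee_rot: [-3.138, 0.001, 1.373]
wrist_force: [-0.5, 0.4, 0.3]
width: -0.0
grasp_force: 0.0
```

Emit:
jog_arm(motion=[[1,[-0.124,0.082,0],0.98],[1,[-0.124,0.082,0],0.98],[1,[0,0,0],0],[1,[0,0,0],0]])

```text
clock: 10.05
position: [0.5221, 0.0521, 0.1842]
ee_rot: [-3.14, 0.0, 1.707]
wrist_force: [0.5, 0.4, -0.2]
width: 0.0
grasp_force: 0.0
```

```bash
python3 s.py; python3 -c "
from h import *
im,i=snap('wrist','pics/w3.png')
H,S,V=cv2.split(cv2.cvtColor(im,cv2.COLOR_RGB2HSV))
n,l,st,ce=cv2.connectedComponentsWithStats((((H<6)|(H>174))&(S>150)&(V>90)).astype(np.uint8))
for k in range(1,n):
  if st[k,4]>100: print(st[k],ce[k],onz(i,*ce[k],.095))"
```

```text
10.05 [0.5221 0.0521 0.1842] 97.79 T [-0.023 -0.042 -0.028] F [ 0.5  0.4 -0.2] 0.0 0.0 j6 -0.058 e6 0.005
[315 183  16  29 347] [322.49855908 198.48991354] [0.51808771 0.08599588 0.095     ]
```

View pics/w3.png

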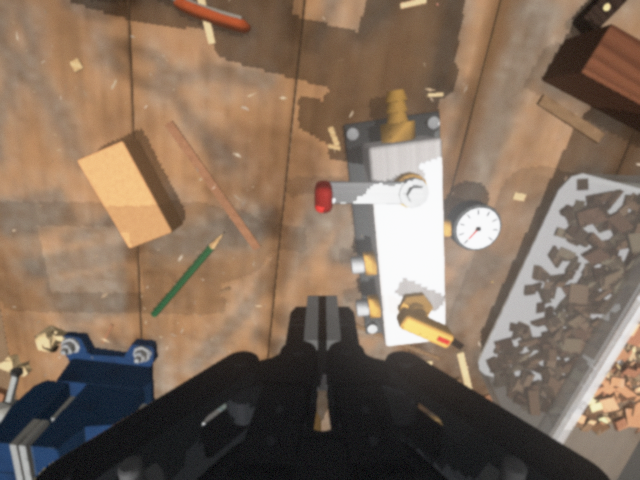

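The tab is confirmed at (0.518,0.086). It shows red at (322,198) and the fingertips sit behind it. I'll compute the arc increments.

Run:
```python
from h import *
P=np.array([.5835,.0932])
def q(d,o=.020,r=.066):
    a=np.radians(d); return P+r*np.array([np.cos(a),np.sin(a)])-o*np.array([np.sin(a),-np.cos(a)])
L=[188,178,168,158,148,138,128,118,112]
print(q(188),(q(188)-[.5221,.0521])/.06)
for a,b in zip(L,L[1:]): print(a,b,q(b).round(4),((q(b)-q(a))/.06).round(2))
print(q(105),(q(105)-q(112))/.06)
```

```text
[0.52092577 0.06420921] [-0.01957051  0.20182023]
188 178 [0.5168 0.0755] [-0.07  0.19]
178 168 [0.5148 0.0874] [-0.03  0.2 ]
168 158 [0.5148 0.0994] [0.  0.2]
158 148 [0.5169 0.1112] [0.04 0.2 ]
148 138 [0.5211 0.1225] [0.07 0.19]
138 128 [0.5271 0.1329] [0.1  0.17]
128 118 [0.5349 0.1421] [0.13 0.15]
118 112 [0.5402 0.1469] [0.09 0.08]
[0.54709943 0.15177472] [0.11445231 0.08121202]
```

Emit:
jog_arm(motion=[[1,[0,0,-0.85],0],[1,[0,0,-0.85],0],[1,[0,0,0],0]])

```text
clock: 10.48
position: [0.5195, 0.0519, 0.08]
ee_rot: [-3.133, -0.0, 1.708]
wrist_force: [-0.1, -0.2, 0.0]
width: 0.002
grasp_force: 0.0
```

Emit:
jog_arm(motion=[[1,[0.02,0.1,0],0],[1,[0.0,0.1,0],0],[1,[-0.035,0.095,0],-0.5],[1,[-0.035,0.095,0],-0.5],[1,[-0.03,0.2,0],-1]])

```text
clock: 11.1
position: [0.5187, 0.0878, 0.0852]
ee_rot: [3.138, -0.0, 1.355]
wrist_force: [0.7, -2.1, 0.4]
width: -0.001
grasp_force: 1.0
```

Emit:
jog_arm(motion=[[1,[0,0.2,0],-1],[1,[0.04,0.2,0],-1],[1,[0,0,0],0]])

```text
clock: 11.48
position: [0.521, 0.1127, 0.0848]
ee_rot: [3.139, -0.003, 1.014]
wrist_force: [-0.6, -0.2, 0.4]
width: -0.0
grasp_force: 0.0
```

```bash
python3 s.py; python3 -c "
from h import *
im,i=snap('wrist','pics/w4.png')
H,S,V=cv2.split(cv2.cvtColor(im,cv2.COLOR_RGB2HSV))
n,l,st,ce=cv2.connectedComponentsWithStats((((H<6)|(H>174))&(S>150)&(V>90)).astype(np.uint8))
for k in range(1,n):
  if st[k,4]>100: print(st[k],ce[k],onz(i,*ce[k],.095))"
```

```text
11.475 [0.521  0.1127 0.0848] 58.1 T [ 0.019 -0.027 -0.034] F [-0.6 -0.2  0.4] -0.0 0.0 j6 0.748 e6 0.402
[ 300  244   28   59 1222] [313.82651391 277.73731588] [0.53025384 0.13327408 0.095     ]
```

View pics/w4.png

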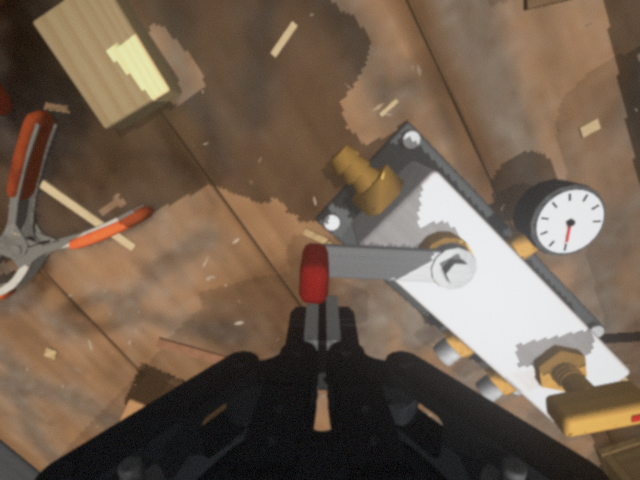

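Emit:
jog_arm(motion=[[1,[0.05,0.17,0],-1],[1,[0.1,0.17,0],-1],[1,[0.13,0.15,0],-1],[1,[0.09,0.08,0],-0.6],[1,[0,0,0],0]])

```text
clock: 12.15
position: [0.5425, 0.146, 0.0836]
ee_rot: [3.141, -0.001, 0.386]
wrist_force: [0.4, -0.6, -1.0]
width: -0.0
grasp_force: 0.0
```

```bash
python3 s.py
```

```text
12.15 [0.5425 0.146  0.0836] 22.11 T [ 0.02  -0.006  0.055] F [ 0.4 -0.6 -1. ] -0.0 0.0 j6 1.427 e6 0.214
```

Now I'll push gently along the tangent (about 15–20° world) until the stop pushes back.

Emit:
jog_arm(motion=[[1,[0.06,0.03,0],-0.3],[1,[0.05,0.02,0],-0.3],[1,[0.03,0.01,0],0],[1,[0,0,0],0]])

```text
clock: 12.65
position: [0.5481, 0.1488, 0.0831]
ee_rot: [-3.141, 0.005, 0.281]
wrist_force: [-6.1, -0.3, 2.5]
width: -0.001
grasp_force: 3.0
```

```bash
python3 s.py
```

```text
12.65 [0.5481 0.1488 0.0831] 16.11 T [-0.062  0.951  0.035] F [-6.1 -0.3  2.5] -0.001 3.0370521917939186 j6 1.534 e6 0.019
```

Emit:
jog_arm(motion=[[1,[0.03,0.01,0],0],[1,[0.02,0.0,0],0],[1,[0,0,0],0]])

```text
clock: 13.02
position: [0.5481, 0.1488, 0.0831]
ee_rot: [-3.141, 0.012, 0.281]
wrist_force: [-14.1, -1.3, 8.7]
width: 0.002
grasp_force: 6.4
```

```bash
python3 s.py
```

```text
13.025 [0.5481 0.1488 0.0831] 16.1 T [-0.243  1.969  0.054] F [-14.1  -1.3   8.7] 0.002 6.440381035208702 j6 1.534 e6 0.041
```

At the stop: the force is rising and the hand no longer moves. I'll back off, lift and check.

Emit:
jog_arm(motion=[[1,[-0.25,-0.07,0],0],[1,[-0.3,-0.08,0],0],[1,[0,0,0.6],0],[1,[-0.5,0,0.9],0],[1,[-0.8,0,0.3],0]])

```text
clock: 13.65
position: [0.4445, 0.1414, 0.1944]
ee_rot: [3.141, -0.009, 0.279]
wrist_force: [0.7, -0.2, -1.2]
width: -0.001
grasp_force: 0.0
```

Emit:
jog_arm(motion=[[1,[-0.8,0,0.3],0],[1,[-0.8,0,0.3],0],[1,[0,0,0],0],[1,[0,0,0],0]])

```text
clock: 14.15
position: [0.3472, 0.1411, 0.2275]
ee_rot: [3.141, -0.003, 0.279]
wrist_force: [0.6, 0.4, -0.9]
width: -0.002
grasp_force: 0.0
```

```bash
python3 s.py; python3 -c "
from h import *
im,i=snap('top','pics/t5.png')
cv2.imwrite('pics/t5c.png',cv2.resize(im[180:262,265:385],None,fx=6.5,fy=6.5,interpolation=cv2.INTER_CUBIC)[:,:,::-1])
H,S,V=cv2.split(cv2.cvtColor(im,cv2.COLOR_RGB2HSV))
m=(((H<6)|(H>174))&(S>150)&(V>90)).astype(np.uint8);m[:180]=0;m[262:]=0;m[:,:265]=0;m[:,345:]=0
v,u=np.nonzero(m);p=onz(i,u.mean(),v.mean(),.1);print(p,np.degrees(np.arctan2(p[1]-.093,p[0]-.5835)))"
```

```text
14.15 [0.3472 0.1411 0.2275] 15.99 T [ 0.033  0.027 -0.009] F [ 0.6  0.4 -0.9] -0.002 0.0 j6 1.647 e6 -0.009
[0.56526983 0.15716198 0.1       ] 105.86129135638727
```

View pics/t5c.png

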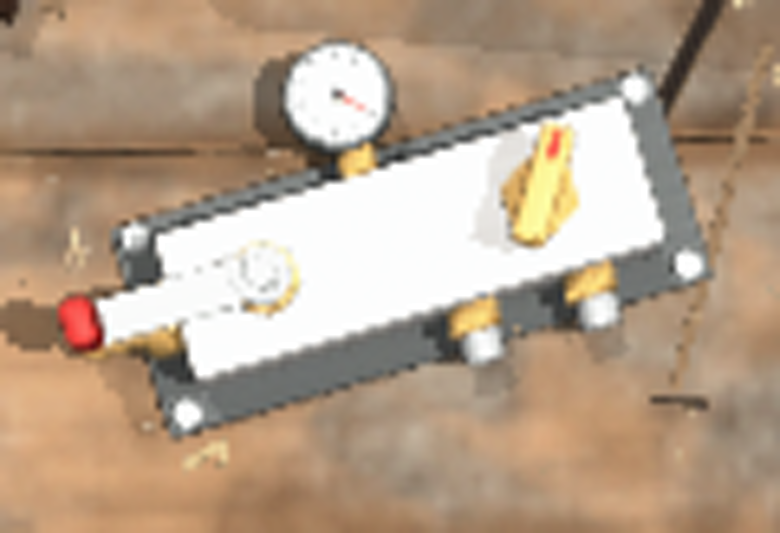

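The lever lies along the outlet, with the red tab at (80,322) in the crop and an angle of about 105.9°, which matches the stop. The plug bar has turned as intended and the robot is clear.

```bash
python3 -c "
from workcell import arm
print(arm.hand_in())"
```

```text
the job is handed in; nothing more can be done
None
```

I tightened the plug to about 0.42 N m, swung the valve lever open to its stop afterwards, moved the arm clear and handed the job in at about 14 s; the judge gave no verdict.

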